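# Slide the pepper mill home into the condiment rack

## Task

Put the pepper mill away by pushing it: slide it gently across the worktop into the empty bay of the low wooden condiment rack until it stands up against the rack's back rail. Never grip, lift or topple it: it stays standing on the worktop all the way, so push it low on its body. Leave the spice jar in its bay, and the salt shaker, garlic, onion, lemon, mug and teaspoon where they are.

Things in the scene. Friction and masses are not known exactly. Their poses are not given: they have to be found in the camera images.
- pepper_mill: Dark-brown turned wooden pepper mill with a small metal ball on top, loose and upright: 150 mm tall, round, foot 58 mm in diameter, head 50 mm, 0.13 to 0.25 kg, friction 0.5 to 0.7. Origin at the centre of its underside, z up. Pushed within about 25 mm of the worktop it slides; pushed above about 40 mm it may tip. Keep the force on it under 15 N.
- rack: Low light-wood rack, fixed, 182 mm wide (y), no floor: back rail 45 mm high and 10 mm thick, inner face at x = +27 mm; three dividers 10 mm thick, 30 mm high, running from the rail to x = -20 mm. Two bays, 76 mm wide, centred at y = -43 and +43 mm; which one is empty varies. Origin on the worktop, about the middle of a bay's depth. +x points into the bays, to the robot's right (within 0.2 rad).
- empty_bay (a point): Point on the worktop in the middle of the empty bay; the mill's origin comes within about 2 mm of it in x when the mill touches the back rail. Same axes as the rack: +x points into the bay, y across it.
- spice_jar: Round glass spice jar with a black cap, 41 mm in diameter and 105 mm tall, loose in the other bay, origin at the centre of its underside.
- salt_shaker: Clear salt shaker with a grey domed top, 44 mm in diameter and 90 mm tall, loose beyond the left of the rack's far end, origin at the centre of its underside.
- garlic: Garlic bulb, 60 mm wide and 59 mm tall, loose, farther from the robot than the mill, near the hob, origin under its centre.
- onion: Brown onion, about 75 mm wide and 77 mm tall, loose to the right of the rack, origin under its centre.
- lemon: Yellow lemon, 78 x 55 x 56 mm, loose near the onion, origin under its centre.
- mug: White mug, 92 mm wide, 127 mm with its handle, 95 mm tall, loose at the back beside the hob, origin under its body's and handle's middle.
- teaspoon: Steel teaspoon, 130 mm long and 11 mm high, lying loose between the rack's back rail and the onion, origin at the middle of its underside.
Not all that is in view belongs to the job. What is shaped like the pepper_mill but blue, green or purple is not meant.

How it is judged:
By the outcome, as a careful person would: the job done as asked, in the order asked, and still so for the second after the job is handed in, with the robot touching nothing.
It also fails if it takes over 48 s, if anything falls off the work surface, if the arm or the gripper's body presses on something with over 40 N, if the wrist force passes 120 N, or if a joint passes its speed limit or range.

## Robot

A 6-joint arm with a two-finger parallel gripper is mounted at the origin on a cart in front of the work surface, level with it; the furniture and walls round the work are solid. World frame = base frame: x ahead of the robot, y to its left, z up, the work surface at z = 0. Lengths are in m, angles in rad, forces in N, time in s.
With the tool pointing down it reaches from about 0.35 to 0.775 m from the base axis. Payload 5.5 kg.
Tool frame: the origin (TCP) lies at the very end of the fingers, on their centre line; the grasp point (between the pads) lies env.hold_point_z behind it (env.hold_point_z is the distance from the TCP to the grasp point, in m); z points along the fingers, y is the line along which they close (so a half turn about z gives the same grasp; the last joint's range is limited). The gripper opens to 85 mm and grips with 20 to 120 N. Pads are 22 mm wide; open, the fingers measure 114 mm over their backs; the gripper's body (76 mm by 85 mm) begins 54 mm behind the grasp point. The pads swing forward as they close: fully open they stand 13 mm farther back than shut.
Start: joints at [1.143, 0.313, 0.046, 1.304, 0, 1.431], TCP at [0.163, 0.551, 0.231] pointing down, gripper open.
Joint ranges: [-2.76, 2.76], [-0.86, 1.69], [-1.03, 1.26], [-2.2, 2.34], [-1.47, 1.5], [-3.14, 3.14]. Speed limits (rad/s): [2.57, 2.57, 3.14, 3.14, 3.14, 3.14].

## Interface

Orientations are given as a unit quaternion [w, x, y, z].
In Python, from workcell import env gives the robot as it stands.
- The arm moves only by the tool carry_out, never from a script. Its argument "steps" is a list of rows, each a list of 3 entries, a list of its own where there are three numbers: the turn, a rotation vector about the tool's x, y, z in degrees, then the shift along the tool's x, y, z in cm, then the closure in counts, from 0 (fully open) to 255 (shut). A call has exactly 8 rows; each row is the pose to reach, as a shift and turn from the pose commanded when the call began, along the tool's axes at that moment; what a row does not reach only later rows make up. A row lasts 1/8 s, in which the tool goes at most 62.5 mm and 10.7 degrees, less where a joint would pass 70% of its speed; a pose out of reach is approached as far as the arm can. A call with a gripper value outside its range is refused whole. The fingers move at their own pace and stop on an object; "force" is the grip in N (left out, the last holds). Time passes only in rows, so rows that repeat a pose let the fingers close, or fill a call up. It gives the time, the measured TCP pose, the force, the opening and the grip force at its end, in the units of the state.
- env.get_state(): the state, without advancing time (a new reading comes with each control period).
- env.read_camera(name): name is "scene" or "top" or "wrist"; returns (picture, depth): 480x640x3 uint8, red, green, blue; 480x640 float32, m along the optical axis (not along the pixel's ray), 0 where there is no reading.
- env.get_calibration(name): a dict with "fx", "fy", "cx", "cy" (pixels), "D" ([k1, k2, p1, p2, k3] as OpenCV has them; the pictures are not rectified), "origin" and "orientation" of the camera in the world. Camera axes: x right, y up, looking along -z (the intrinsics and any distortion apply to the point x, -y, -z); pixel columns grow to the right and rows downward; lengths in m; the calibration is good to about 2 mm. A picture is of the moment at which its call begins: read the wrist's pose just before it. get_calibration takes no time and is no camera call; for the wrist camera it gives the pose at the moment of the call.
- env.hand_in(): hands the job in; it is judged then, once.
The state is a dict: "clock": time; "joint_pos": joint angles; "qvel": joint speeds; "tau": joint torques, N m; "tcp_pos": TCP position; "orientation": TCP orientation; "wrist_force": force on the tool from outside, world axes, zero at the start; "ft_torque": the same for the moment, N m; "finger_gap": finger opening in m; "grip_force": force on a finger pad.
Only numpy, scipy, OpenCV 4.12 (cv2) and the standard library are available. Lean on these libraries where they do the work, as an engineer would, in place of code of your own. Each camera call takes 0.05 s, during which the arm holds its last target. There are 200 camera calls.

## Working session

There is one attempt and no reset: what is moved stays moved. The work goes in short steps, Python scripts to look and compute and a tool call to move; the robot and the scene stay as the last step left them, time stands still between calls to the robot, and variables do not carry over. Pictures are saved under pics/ and viewed, at most 10 in all, crops included, and the job is handed in when it is done.

Besides the shell and the picture viewer there is one more tool, called after "Call:" as name([rows], argument=value, ...), one row to a line, values as JSON. carry_out: Moves the arm, as the interface text tells. Its arguments: {"type":"object","properties":{"steps":{"type":"array","items":{"type":"array"}},"force":{"type":"number"}},"required":["steps"]}

```bash
mkdir -p pics
cat > h.py <<'E'
import numpy as np, cv2
from scipy.spatial.transform import Rotation as R
from workcell import env
def rot(q): return R.from_quat([q[1],q[2],q[3],q[0]])
def cloud(name):
    c=env.get_calibration(name); im,d=env.read_camera(name)
    K=np.array([[c['fx'],0,c['cx']],[0,c['fy'],c['cy']],[0,0,1]])
    u,v=np.meshgrid(np.arange(640.),np.arange(480.))
    n=cv2.undistortPoints(np.stack([u,v],-1).reshape(-1,1,2),K,np.array(c['D'],float)).reshape(480,640,2)
    p=np.stack([n[...,0]*d,-n[...,1]*d,-d],-1)
    w=rot(c['orientation']).apply(p.reshape(-1,3)).reshape(480,640,3)+np.array(c['origin'])
    w[d==0]=np.nan
    return im,d,w
def save(n,im): cv2.imwrite('pics/'+n,cv2.cvtColor(im,cv2.COLOR_RGB2BGR))
E
python3 - <<'E'
from h import *
for n in('top','scene'):
    im,d,w=cloud(n); save(n+'0.png',im); np.save(n+'.npy',w)
s=env.get_state(); print(s['clock'],s['tcp_pos'],s['orientation'],env.hold_point_z,s['wrist_force'])
E
```

```text
0.1 [0.16302401 0.55092964 0.23047924] [-2.44206173e-04  1.43415540e-01  9.89662205e-01 -8.01860581e-04] 0.0187 [0.24407986 0.04741415 0.34602787]
```

View pics/top0.png

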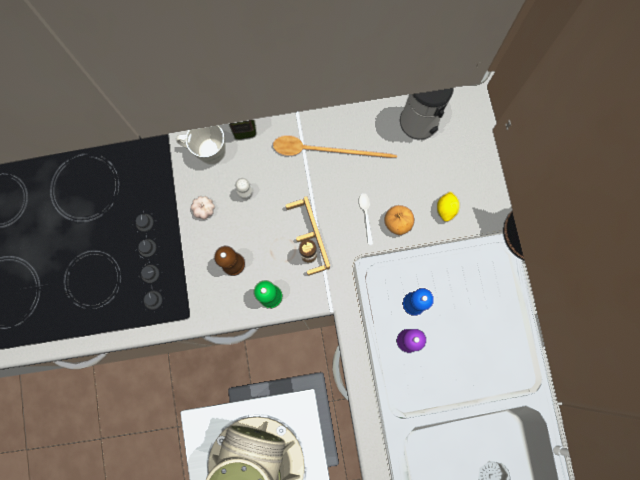

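View pics/scene0.png

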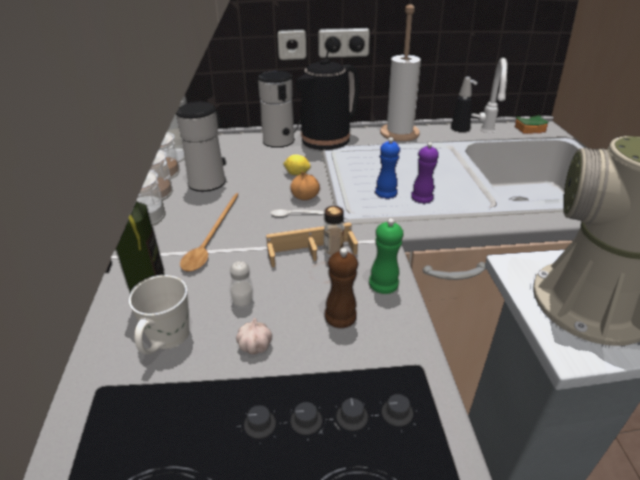

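Top view: the brown mill is at about (228,260), the green decoy at (266,293), the rack around (312,235) with the jar in its lower bay (308,250), so the upper bay is the empty one. Salt is at (243,188), garlic at (202,207) and the spoon at (366,215).

Run:
```python
from h import *
w=np.load('top.npy'); im=cv2.cvtColor(cv2.imread('pics/top0.png'),cv2.COLOR_BGR2RGB).astype(int)
print(env.get_calibration('top'))
for n,(u,v) in dict(mill=(228,260),green=(266,293),jar=(308,250),salt=(243,188),garlic=(202,207),spoon=(366,215),base=(250,450),onion=(400,220)).items(): print(n,w[v,u].round(3))
# mill: dark brown points
for n in('top','scene'):
    w=np.load(n+'.npy'); im=cv2.imread(f'pics/{n}0.png')[...,::-1].astype(int)
    box=np.zeros((480,640),bool)
    if n=='top': box[235:285,205:250]=1
    else: box[235:335,320:365]=1
    m=box&(w[...,2]>.012)&(w[...,2]<.17)
    p=w[m]; 
    for lo,hi in((.0,.03),(.03,.06),(.06,.1),(.1,.14),(.14,.17)):
        q=p[(p[:,2]>lo)&(p[:,2]<hi)]
        if len(q)>5: print(n,lo,len(q),q.min(0).round(3),q.max(0).round(3),np.median(q,0).round(3))
w=np.load('top.npy'); im=cv2.imread('pics/top0.png')[...,::-1].astype(int)
# rack
box=np.zeros((480,640),bool); box[190:280,280:335]=1
m=box&(w[...,2]>.018)&(w[...,2]<.05)&(im[...,0]-im[...,2]>50)
p=w[m]; hi=p[p[:,2]>.037]
print(len(p),len(hi)); 
np.set_printoptions(suppress=True)
r=cv2.minAreaRect(hi[:,:2].astype(np.float32)*1000);print('rail',r,cv2.boxPoints(r))
r=cv2.minAreaRect(p[:,:2].astype(np.float32)*1000);print('all',r,cv2.boxPoints(r))
```

```text
{'fx': 590.9816327799601, 'fy': 590.9816327799601, 'cx': 324.6780937091627, 'cy': 228.74544066984063, 'D': array([-0.09856757,  0.        ,  0.        ,  0.        ,  0.        ]), 'origin': array([ 0.21514843, -0.20387101,  1.42674435]), 'orientation': array([-0.64037866, -0.07127961,  0.08159094,  0.76037971])}
mill [ 0.463 -0.024  0.139]
green [ 0.377 -0.096  0.133]
jar [ 0.459 -0.203  0.114]
salt [ 0.638 -0.075  0.085]
garlic [0.62  0.034 0.045]
spoon [ 0.54  -0.357  0.014]
base [ 0.074 -0.035  0.291]
onion [ 0.503 -0.429  0.063]
top 0.0 55 [ 0.449 -0.044  0.012] [0.494 0.004 0.03 ] [ 0.458 -0.033  0.016]
top 0.03 134 [ 0.451 -0.042  0.031] [0.498 0.006 0.06 ] [ 0.461 -0.03   0.046]
top 0.06 34 [ 0.456 -0.035  0.06 ] [ 0.484 -0.006  0.099] [ 0.461 -0.027  0.066]
top 0.1 342 [ 0.452 -0.04   0.102] [0.498 0.006 0.14 ] [ 0.472 -0.02   0.132]
top 0.14 43 [ 0.461 -0.032  0.14 ] [ 0.486 -0.005  0.153] [ 0.473 -0.017  0.143]
scene 0.0 507 [ 0.417 -0.238  0.012] [0.504 0.015 0.03 ] [ 0.471 -0.012  0.02 ]
scene 0.03 726 [ 0.42  -0.215  0.03 ] [0.502 0.014 0.06 ] [0.474 0.001 0.045]
scene 0.06 395 [ 0.452 -0.179  0.06 ] [0.496 0.011 0.1  ] [0.477 0.004 0.078]
scene 0.1 794 [ 0.45  -0.028  0.1  ] [0.498 0.013 0.14 ] [0.477 0.003 0.127]
scene 0.14 47 [ 0.468 -0.015  0.14 ] [ 0.479 -0.006  0.15 ] [ 0.473 -0.009  0.147]
550 296
rail ((512.9877319335938, -212.9241485595703), (180.7594757080078, 48.84074783325195), 6.203732490539551) [[ 420.4983  -198.41359]
 [ 425.77625 -246.9683 ]
 [ 605.4772  -227.43471]
 [ 600.1992  -178.87999]]
all ((512.2763671875, -206.1974639892578), (182.55824279785156, 56.80796813964844), 8.35692024230957) [[ 417.83826 -191.36151]
 [ 426.0947  -247.56628]
 [ 606.7145  -221.03342]
 [ 598.458   -164.82864]]
```

```bash
cat >> h.py <<'E'
f=np.array([.145,-.989,0]); f/=np.linalg.norm(f); l=np.array([-f[1],f[0],0]); Z=np.array([0,0,1.])
bay=np.array([.5536,-.1916,0])
def tool(th,s=1):
    z=np.sin(th)*f-np.cos(th)*Z; x=s*(np.cos(th)*f+np.sin(th)*Z)
    return R.from_matrix(np.stack([x,np.cross(z,x),z],1))
def rk(a,b,z): return bay+a*f+b*l+z*Z   # rack coords relative to bay centre
def plan(targets,th=np.radians(35),s=1):
    st=env.get_state(); r=rot(st['orientation'])
    print('t',st['clock'],'tcp',np.round(st['tcp_pos'],4),'F',np.round(st['wrist_force'],1),'gap',st['finger_gap'])
    d=np.array(st['tcp_pos'])-bay; print('rackpos',(d@f).round(4),(d@l).round(4),d[2].round(4))
    print('turn',(r.inv()*tool(th,s)).as_rotvec(degrees=True).round(1))
    for t in targets: print((r.inv().apply(np.array(t)-st['tcp_pos'])*100).round(2))
E
python3 - <<'E'
from h import *
print(rot(env.get_state()['orientation']).as_matrix().round(2))
for s in(1,-1): plan([rk(-.28,-.052,.15),rk(-.265,-.052,.05)],s=s)
d=np.array([.475,-.015,0])-bay; print('mill',d@f,d@l)
w=np.load('top.npy')
for u in(150,180,195,205): print(w[290,u].round(3))
E
```

```text
[[-0.96  0.28 -0.  ]
 [ 0.28  0.96 -0.  ]
 [ 0.   -0.   -1.  ]]
t 0.1 tcp [0.163  0.5509 0.2305] F [0.2 0.  0.3] gap 0.08515622309251836
rackpos -0.7913 -0.2787 0.2305
turn [  34.9   22.2 -110.7]
[-42.05 -36.87   8.1 ]
[-42.69 -38.22  18.1 ]
t 0.1 tcp [0.163  0.5509 0.2305] F [0.2 0.  0.3] gap 0.08515622309251836
rackpos -0.7913 -0.2787 0.2305
turn [ 19.8 -31.1  63.1]
[-42.05 -36.87   8.1 ]
[-42.69 -38.22  18.1 ]
mill -0.18613389614970904 -0.05215067309373223
[0.448 0.194 0.001]
[0.434 0.119 0.009]
[0.429 0.085 0.001]
[0.426 0.061 0.   ]
```

Call:
carry_out([
  [[2.5,-4,8],[-5,-4.5,0.6],147],
  [[5,-8,16],[-10,-9,1.2],147],
  [[7.5,-12,24],[-15,-13.5,1.8],147],
  [[10,-15.5,31.5],[-20.5,-18,2.4],147],
  [[12.5,-19.5,39.5],[-26,-22.5,3],147],
  [[15,-23.5,47],[-31,-27,3.6],147],
  [[17.3,-27.2,55],[-36.5,-31.5,4.3],147],
  [[19.8,-31.1,63.1],[-42,-36,5],147],
])

```text
clock: 1.1
tcp_pos: [0.4335, 0.1312, 0.1864]
orientation: [0.228, 0.625, 0.72, -0.196]
wrist_force: [0.8, 0.5, -0.2]
finger_gap: 0.0359
grip_force: 0.0
```

Run:
```python
from h import *
plan([rk(-.27,-.052,.1),rk(-.255,-.052,.03)],s=-1)
print(env.get_state()['joint_pos'])
im,d,w=cloud('wrist'); save('w1.png',im); np.save('w1.npy',w)
im,d,w=cloud('top'); np.save('t1.npy',w)
```

```text
t 1.1 tcp [0.4335 0.1312 0.1864] F [ 0.8  0.5 -0.2] gap 0.03592007263212496
rackpos -0.3368 -0.072 0.1864
turn [-0.   0.1 -0.3]
[-0.49  2.01 10.91]
[ 2.3   1.99 17.5 ]
[ 0.47806223  0.29754247 -0.23460007  1.26432647 -0.57393005  1.97570798]
```

View pics/w1.png

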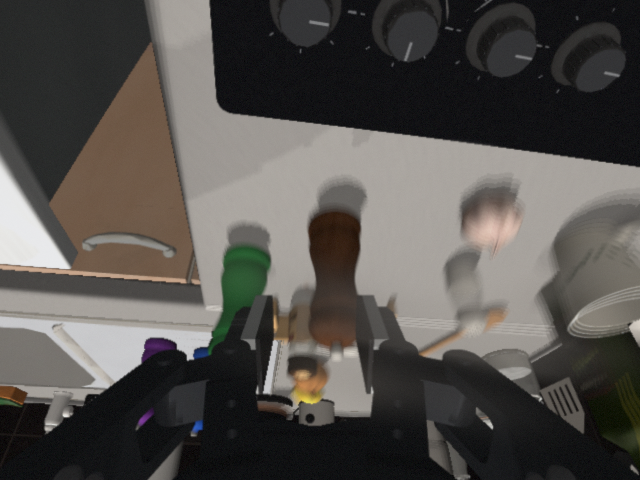

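Call:
carry_out([
  [[0,0,0],[0,1,3],147],
  [[0,0,0],[-0.5,2,6],147],
  [[0,0,0],[-0.5,2,9],147],
  [[0,0,0],[-0.5,2,11],147],
  [[0,0,0],[0.5,2,13],147],
  [[0,0,0],[1.2,2,15],147],
  [[0,0,0],[1.2,2,15],147],
  [[0,0,0],[1.2,2,15],147],
])

```text
clock: 2.2
tcp_pos: [0.464, 0.0609, 0.0574]
orientation: [0.228, 0.624, 0.722, -0.196]
wrist_force: [1.0, 0.3, -0.3]
finger_gap: 0.0365
grip_force: 0.0
```

Run:
```python
from h import *
plan([rk(-.255,-.052,.03),rk(-.25,-.052,.007)],s=-1)
print(env.get_calibration('wrist')['origin'])
im,d,w=cloud('wrist'); save('w2.png',im); np.save('w2.npy',w)
```

```text
t 2.2 tcp [0.464  0.0609 0.0574] F [ 1.   0.3 -0.3] gap 0.036466756905268044
rackpos -0.2628 -0.0521 0.0574
turn [ 0.1 -0.1 -0. ]
[0.93 0.   2.69]
[ 1.84 -0.    4.86]
[0.44283093 0.20405379 0.13006517]
```

View pics/w2.png

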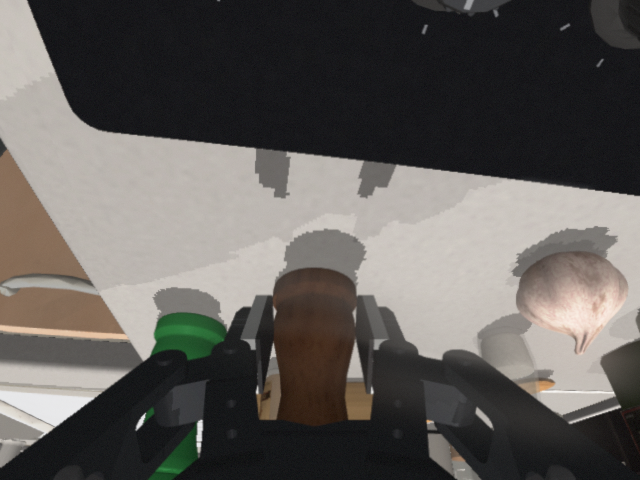

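The mill's foot (columns 273–357) is centred between the fingers (about 315), and the fingertips are near row 300. Next I fit the foot and the fingertips from depth.

Run:
```python
from h import *
from scipy.optimize import least_squares
w=np.load('w2.npy'); d=w-bay; a=d@f; b=d@l; z=w[...,2]
s=np.zeros(z.shape,bool); s[265:330,276:355]=1
m=s&(z>.008)&(z<.035)
P=np.stack([a[m],b[m]],1); print(len(P))
o=least_squares(lambda c:np.hypot(P[:,0]-c[0],P[:,1]-c[1])-.029,[-.18,-.05],loss='soft_l1',f_scale=.001); print('mill',o.x, np.abs(o.fun).mean())
for n,(u0,u1) in dict(L=(245,273),Rr=(358,388)).items():
    m=np.zeros(z.shape,bool); m[285:345,u0:u1]=1; m&=(z>.03)&(a<-.2)
    if m.any(): print(n,m.sum(),[ (q[m].min().round(4),q[m].max().round(4)) for q in(a,b,z)])
    q=w[m]; st=env.get_state(); t=rot(st['orientation']).inv().apply(q-st['tcp_pos']); print(t.min(0).round(4),t.max(0).round(4))
```

```text
3176
mill [-0.18434872 -0.0519799 ] 0.0009807953728700601
L 1296 [(np.float64(-0.2988), np.float64(-0.2594)), (np.float64(-0.0808), np.float64(-0.0698)), (np.float64(0.0533), np.float64(0.0856))]
[-0.0096 -0.0291 -0.0435] [ 0.0134 -0.0181 -0.0014]
Rr 1365 [(np.float64(-0.299), np.float64(-0.262)), (np.float64(-0.034), np.float64(-0.0218)), (np.float64(0.0544), np.float64(0.0856))]
[-0.0081  0.0177 -0.0435] [ 0.0137  0.0299 -0.0042]
```

Call:
carry_out([
  [[0,0,0],[0.6,0,1.5],147],
  [[0,0,0],[1.2,0,3.2],147],
  [[0,0,0],[1.5,0,4.2],147],
  [[0,0,0],[1.67,0,4.62],147],
  [[0,0,0],[1.1,0,5.02],147],
  [[0,0,0],[0.4,0,5.5],147],
  [[0,0,0],[-0.1,0,5.85],147],
  [[0,0,0],[-0.38,0,6.05],147],
])

```text
clock: 3.25
tcp_pos: [0.4695, 0.0225, 0.0097]
orientation: [0.228, 0.624, 0.721, -0.196]
wrist_force: [-0.0, -0.6, -0.7]
finger_gap: 0.0362
grip_force: 0.0
```

Run:
```python
from h import *
plan([rk(-.215,-.052,.010),rk(-.10,0,.010)],s=-1)
```

```text
t 3.25 tcp [0.4695 0.0225 0.0097] F [-0.  -0.6 -0.7] gap 0.036245755090474945
rackpos -0.224 -0.0521 0.0097
turn [ 0.  -0.  -0.1]
[-0.76  0.01  0.5 ]
[-10.17   5.23   7.09]
```

Call:
carry_out([
  [[0,0,0],[-0.25,0,0.17],147],
  [[0,0,0],[-0.49,0,0.34],147],
  [[0,0,0],[-0.74,0,0.52],147],
  [[0,0,0],[-0.98,0,0.69],147],
  [[0,0,0],[-1.39,0.22,0.98],147],
  [[0,0,0],[-1.8,0.45,1.26],147],
  [[0,0,0],[-2.21,0.67,1.55],147],
  [[0,0,0],[-2.62,0.9,1.84],147],
])

```text
clock: 4.25
tcp_pos: [0.4831, -0.0077, 0.0094]
orientation: [0.228, 0.624, 0.721, -0.196]
wrist_force: [0.1, 2.0, -0.2]
finger_gap: 0.0363
grip_force: 0.6
```

Run:
```python
from h import *
plan([rk(-.097,0,.010)],s=-1)
im,d,w=cloud('wrist'); save('w3.png',im)
```

```text
t 4.25 tcp [ 0.4831 -0.0077  0.0094] F [ 0.1  2.  -0.2] gap 0.036320777556025835
rackpos -0.1922 -0.0431 0.0094
turn [ 0.  -0.  -0.1]
[-7.83  4.32  5.4 ]
```

View pics/w3.png

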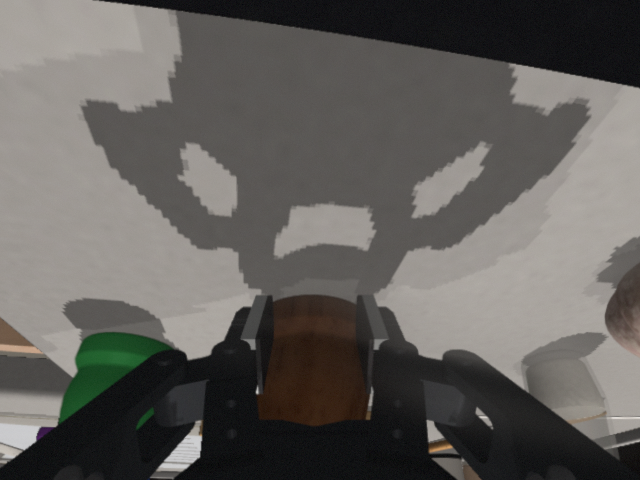

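The mill stands upright, cradled between the fingers (columns 262–368, row 295), with about 2 N of push. I keep going diagonally.

Call:
carry_out([
  [[0,0,0],[-0.49,0.27,0.34],147],
  [[0,0,0],[-0.98,0.54,0.67],147],
  [[0,0,0],[-1.47,0.81,1.01],147],
  [[0,0,0],[-1.96,1.08,1.35],147],
  [[0,0,0],[-2.45,1.35,1.69],147],
  [[0,0,0],[-2.94,1.62,2.03],147],
  [[0,0,0],[-3.43,1.89,2.36],147],
  [[0,0,0],[-3.92,2.16,2.7],147],
])

```text
clock: 5.3
tcp_pos: [0.5114, -0.0517, 0.0098]
orientation: [0.228, 0.624, 0.721, -0.196]
wrist_force: [-0.4, -0.0, -0.0]
finger_gap: 0.036
grip_force: 0.5
```

Call:
carry_out([
  [[0,0,0],[-0.49,0.27,0.34],147],
  [[0,0,0],[-0.98,0.54,0.67],147],
  [[0,0,0],[-1.47,0.81,1.01],147],
  [[0,0,0],[-1.96,1.08,1.35],147],
  [[0,0,0],[-2.45,1.35,1.69],147],
  [[0,0,0],[-2.94,1.62,2.03],147],
  [[0,0,0],[-3.43,1.89,2.36],147],
  [[0,0,0],[-3.92,2.16,2.7],147],
])

```text
clock: 6.3
tcp_pos: [0.5396, -0.0956, 0.0101]
orientation: [0.228, 0.624, 0.721, -0.196]
wrist_force: [-0.8, 0.6, -0.4]
finger_gap: 0.0361
grip_force: 0.4
```

Run:
```python
from h import *
plan([rk(-.05,0,.010),rk(-.031,0,.01)],s=-1)
im,d,w=cloud('wrist'); im2,d2,w2=cloud('top'); np.save('t2.npy',w2)
save('w4.png',np.hstack([im[::2,::2],cv2.resize(im2[180:300,220:380],(320,240))]))
# mill head (top cam), rack refit
D=w2-bay;a=D@f;b=D@l;z=w2[...,2]
m=(z>.11)&(z<.14)&(a>-.16)&(a<.03)&(abs(b)<.04); print('head',m.sum(),a[m].min(),a[m].max(),b[m].min(),b[m].max())
i=im2.astype(int); m=(z>.018)&(z<.05)&(i[...,0]-i[...,2]>50)&(a>-.03)&(a<.05)&(b>-.15)&(b<.07)
for n,k in dict(rail=m&(z>.038),div1=m&(b>.03)&(a<.015),div2=m&(b<-.03)&(b>-.055)&(a<.015)).items():
    if k.any(): print(n,k.sum(),*[np.percentile(q[k],[2,50,98]).round(4) for q in(a,b,z)])
```

```text
t 6.3 tcp [ 0.5396 -0.0956  0.0101] F [-0.8  0.6 -0.4] gap 0.0361016266882348
rackpos -0.097 0.0001 0.0101
turn [ 0.  -0.  -0.1]
[-3.84 -0.01  2.7 ]
[-5.4  -0.01  3.79]
head 396 -0.15952537424855603 -0.041114584528441904 -0.03595080696186455 0.03779534545507721
rail 295 [0.0268 0.0318 0.0366] [-0.1303 -0.0493  0.0421] [0.0396 0.0452 0.0493]
div1 63 [-0.0183 -0.002   0.014 ] [0.0373 0.0414 0.0468] [0.021  0.0291 0.0347]
div2 63 [-0.0191 -0.0017  0.0141] [-0.0483 -0.0439 -0.0393] [0.0223 0.0294 0.0341]
```

View pics/w4.png

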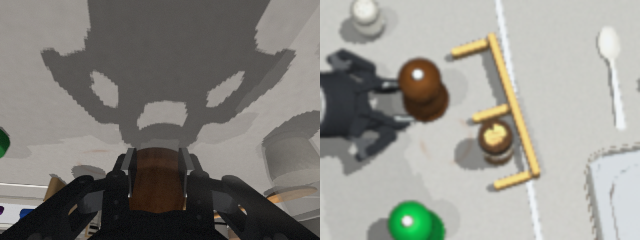

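The mill is upright and lined up with the empty bay; bay centre error is about 1 mm. Now I push it straight in.

Call:
carry_out([
  [[0,0,0],[-0.41,0,0.29],147],
  [[0,0,0],[-0.82,-0.05,0.57],147],
  [[0,0,0],[-1.23,-0.1,0.86],147],
  [[0,0,0],[-1.64,-0.1,1.15],147],
  [[0,0,0],[-2.05,-0.1,1.44],147],
  [[0,0,0],[-2.46,-0.1,1.72],147],
  [[0,0,0],[-2.87,-0.1,2.01],147],
  [[0,0,0],[-3.28,-0.1,2.3],147],
])

```text
clock: 7.4
tcp_pos: [0.5443, -0.1354, 0.0101]
orientation: [0.228, 0.624, 0.721, -0.196]
wrist_force: [0.0, 1.6, 0.1]
finger_gap: 0.0361
grip_force: 0.6
```

Call:
carry_out([
  [[0,0,0],[-0.2,0,0.14],147],
  [[0,0,0],[-0.41,0,0.29],147],
  [[0,0,0],[-0.62,0,0.43],147],
  [[0,0,0],[-0.82,0,0.57],147],
  [[0,0,0],[-1.03,0,0.72],147],
  [[0,0,0],[-1.23,0,0.86],147],
  [[0,0,0],[-1.35,0,0.95],147],
  [[0,0,0],[-1.47,0,1.03],147],
])

```text
clock: 8.4
tcp_pos: [0.5468, -0.1529, 0.0101]
orientation: [0.228, 0.624, 0.721, -0.196]
wrist_force: [-0.1, 0.9, -0.3]
finger_gap: 0.0361
grip_force: 0.5
```

Run:
```python
from h import *
plan([rk(-.031,0,.01)],s=-1)
im,d,w=cloud('wrist'); im2,d2,w2=cloud('top'); np.save('t3.npy',w2)
save('w5.png',np.hstack([im[::2,::2],cv2.resize(im2[180:300,220:380],(320,240))]))
D=w2-bay;a=D@f;b=D@l;z=w2[...,2]
m=(z>.1)&(z<.16)&(a>-.025)&(a<.05)&(abs(b)<.035); print('head',m.sum(),*[np.percentile(q[m],[1,50,99]).round(4) for q in(a,b,z)])
```

```text
t 8.4 tcp [ 0.5468 -0.1529  0.0101] F [-0.1  0.9 -0.3] gap 0.036147919884203746
rackpos -0.0392 -0.0011 0.0101
turn [ 0.  -0.  -0.1]
[-0.67  0.11  0.48]
head 327 [-0.0247 -0.0085  0.0119] [-0.0253 -0.0061  0.0206] [0.1057 0.1346 0.1525]
```

View pics/w5.png

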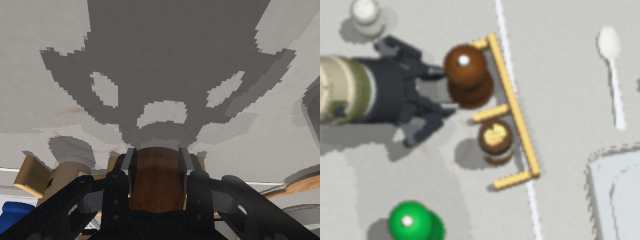

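The mill is inside the bay, about 9 mm short of the rail. I go on in 1 mm rows and watch the force.

Call:
carry_out([
  [[0,0,0],[-0.08,0,0.06],147],
  [[0,0,0],[-0.16,0,0.11],147],
  [[0,0,0],[-0.25,0,0.17],147],
  [[0,0,0],[-0.33,0,0.23],147],
  [[0,0,0],[-0.41,0,0.29],147],
  [[0,0,0],[-0.49,0,0.34],147],
  [[0,0,0],[-0.53,0,0.37],147],
  [[0,0,0],[-0.57,0,0.4],147],
])

```text
clock: 9.5
tcp_pos: [0.5478, -0.1597, 0.01]
orientation: [0.228, 0.624, 0.721, -0.196]
wrist_force: [0.6, 1.4, 0.0]
finger_gap: 0.036
grip_force: 0.6
```

Now at a = -32 mm, with no contact yet. I continue in 0.3 mm rows.

Call:
carry_out([
  [[0,0,0],[-0.03,0,0.02],147],
  [[0,0,0],[-0.05,0,0.03],147],
  [[0,0,0],[-0.07,0,0.05],147],
  [[0,0,0],[-0.1,0,0.07],147],
  [[0,0,0],[-0.12,0,0.08],147],
  [[0,0,0],[-0.14,0,0.1],147],
  [[0,0,0],[-0.16,0,0.11],147],
  [[0,0,0],[-0.16,0,0.11],147],
])

```text
clock: 10.5
tcp_pos: [0.5481, -0.1616, 0.01]
orientation: [0.228, 0.624, 0.721, -0.196]
wrist_force: [-0.7, 1.5, 0.4]
finger_gap: 0.0366
grip_force: 0.7
```

Call:
carry_out([
  [[0,0,0],[-0.02,0,0.01],147],
  [[0,0,0],[-0.04,0,0.03],147],
  [[0,0,0],[-0.06,0,0.04],147],
  [[0,0,0],[-0.08,0,0.06],147],
  [[0,0,0],[-0.1,0,0.07],147],
  [[0,0,0],[-0.12,0,0.08],147],
  [[0,0,0],[-0.12,0,0.08],147],
  [[0,0,0],[-0.12,0,0.08],147],
])

```text
clock: 11.5
tcp_pos: [0.5482, -0.1622, 0.0099]
orientation: [0.227, 0.624, 0.722, -0.195]
wrist_force: [-1.1, 6.6, 2.7]
finger_gap: 0.0363
grip_force: 3.3
```

Run:
```python
from h import *
plan([],s=-1)
im2,d2,w2=cloud('scene'); im,d,w=cloud('top')
save('w6.png',np.hstack([cv2.resize(im2[170:330,220:380],(400,400)),cv2.resize(im[190:290,270:370],(400,400))]))
D=w-bay;a=D@f;b=D@l;z=w[...,2]
i=im.astype(int)
m=(z>.11)&(z<.142)&(a>-.045)&(a<.06)&(abs(b)<.035)&(i[...,0]-i[...,2]>25); print('head',m.sum(),*[np.percentile(q[m],[1,50,99]).round(4) for q in(a,b,z)])
```

```text
t 11.5 tcp [ 0.5482 -0.1622  0.0099] F [-1.1  6.6  2.7] gap 0.03628924613551294
rackpos -0.0299 -0.0011 0.0099
turn [ 0.1 -0.1 -0. ]
head 323 [-0.0245 -0.002   0.0207] [-0.025  -0.0073  0.0178] [0.1207 0.1333 0.1417]
```

View pics/w6.png

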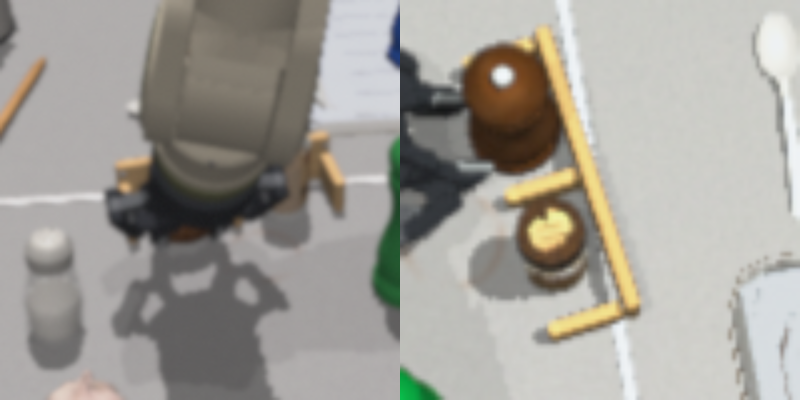

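The force rose to 7 N: the mill is up against the rail, upright in its bay. I back straight off, then rise.

Call:
carry_out([
  [[0,0,0],[0.16,0,-0.11],147],
  [[0,0,0],[0.5,0,-0.35],147],
  [[0,0,0],[1.2,0,-0.85],147],
  [[0,0,0],[2.5,0,-1.75],147],
  [[0,0,0],[4.1,0,-2.9],147],
  [[0,0,0],[5.3,0,-3.9],147],
  [[0,0,0],[5,0,-6],147],
  [[0,0,0],[4,0,-9],147],
])

```text
clock: 12.6
tcp_pos: [0.5348, -0.0784, 0.0605]
orientation: [0.227, 0.623, 0.722, -0.197]
wrist_force: [1.0, 0.9, 0.4]
finger_gap: 0.0361
grip_force: 0.0
```

Call:
carry_out([
  [[0,0,0],[-0.5,0,-3],147],
  [[0,0,0],[-0.5,0,-6],147],
  [[0,0,0],[-0.5,0,-8],147],
  [[0,0,0],[-0.5,0,-10],147],
  [[0,0,0],[-0.5,0,-10],147],
  [[0,0,0],[-0.5,0,-10],147],
  [[0,0,0],[-0.5,0,-10],147],
  [[0,0,0],[-0.5,0,-10],147],
])

```text
clock: 13.6
tcp_pos: [0.5278, -0.0274, 0.1451]
orientation: [0.227, 0.624, 0.721, -0.196]
wrist_force: [0.4, 1.4, 0.0]
finger_gap: 0.0362
grip_force: 0.0
```

Run:
```python
from h import *
from scipy.optimize import least_squares
plan([],s=-1)
im2,d2,w2=cloud('wrist'); im,d,w=cloud('top')
save('w7.png',np.hstack([cv2.resize(im2,(400,300)),cv2.resize(im[150:300,190:390],(400,300))]))
for W,I in((w,im),(w2,im2)):
    D=W-bay;a=D@f;b=D@l;z=W[...,2];i=I.astype(int)
    m=(z>.008)&(z<.025)&(a>-.045)&(a<.026)&(abs(b)<.034)
    P=np.stack([a[m],b[m]],1)
    if len(P)>20:
        o=least_squares(lambda c:np.hypot(P[:,0]-c[0],P[:,1]-c[1])-.029,[0,0],loss='soft_l1',f_scale=.001); print('mill foot',len(P),o.x.round(4))
```

```text
t 13.6 tcp [ 0.5278 -0.0274  0.1451] F [0.4 1.4 0. ] gap 0.03624673297924967
rackpos -0.1662 -0.0017 0.1451
turn [-0.  -0.  -0.1]
mill foot 64 [-0.0018  0.003 ]
mill foot 992 [-0.0012 -0.0012]
```

View pics/w7.png

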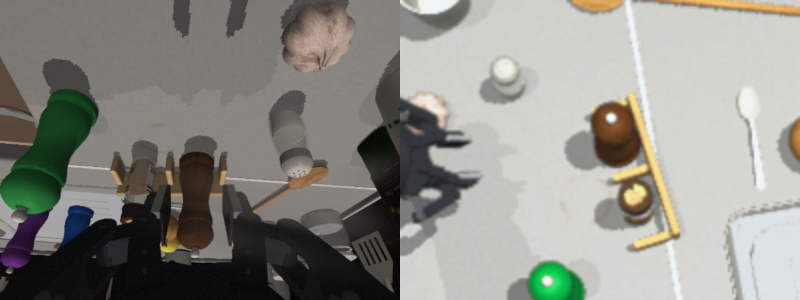

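The mill stands in the empty bay within about 1–2 mm of the target, the jar and the others are undisturbed, and the gripper is clear.

```bash
python3 -c "
from workcell import env
print(env.hand_in())"
```

```text
the job is handed in; nothing more can be done
None
```

The pepper mill was pushed upright into the empty bay against the back rail (about 7 N at contact), the other objects looked undisturbed, and the job was handed in at about 14 s; no verdict was returned.

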